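Tip tenons from a chute into a feeder hopper and put the chute away

TASK

Pick up the loaded chute by its grip, carry it to the hopper without spilling, and tilt it so that all three wooden tenons slide out of its open end into the hopper. Then put the empty chute away in its T-shaped holder, set down gently, fully home, flat and square. Do not touch the tenons with the fingers, and leave the offcut, sanding drum and glue bottle where they stand.

Things in the scene. Friction and masses are not known exactly. Their poses are not given: they have to be found in the camera images.
- chute: Aluminium channel, 0.3 kg: 220 long (x -110 to +110), 44 wide, 30 high; floor and walls 4 thick, 36 wide inside. Open at -x (outlet); +x end closed by a plate 8 thick, 70 wide, 36 high, flush underneath: T footprint. Tenons slide in it beyond 17-22 deg of slope. Origin: mid-length, underside, z up. Starts flat on the bench left or right of the hopper, outlet towards the robot within 20 deg.
- chute_outlet (a point): Middle of the upper edge of the chute's floor at its open end: x = -110 mm, y = 0, z = 4 mm in the chute's frame. Axes as the chute's.
- chute_grip (a point): On the axis of the chute's square dark wooden grip, 60 mm above the underside. The grip, 30 x 30 mm, z = 34 to 80 mm, stands at mid-length on a bridge (40 long, full width, 4 thick, top at z = 34) over the wall tops; tenons pass beneath. Its faces are square to the chute's x and y.
- tenon0: Nearest the chute's closed end. One of three identical loose tenons of light beech, flat blocks 60 long x 24 wide x 12 thick mm, 18 g, lying flat and lengthwise, end to end, in the chute with a few mm between. Origin: centre of the underside face (6 mm below its middle); x along its length, z through its thickness.
- tenon1: In the middle, under the bridge. One of three identical loose tenons of light beech, flat blocks 60 long x 24 wide x 12 thick mm, 18 g, lying flat and lengthwise, end to end, in the chute with a few mm between. Origin: centre of the underside face (6 mm below its middle); x along its length, z through its thickness.
- tenon2: Nearest the outlet. One of three identical loose tenons of light beech, flat blocks 60 long x 24 wide x 12 thick mm, 18 g, lying flat and lengthwise, end to end, in the chute with a few mm between. Origin: centre of the underside face (6 mm below its middle); x along its length, z through its thickness.
- tenon0_center (a point): Middle of tenon0.
- tenon1_center (a point): Middle of tenon1.
- tenon2_center (a point): Middle of tenon2.
- hopper: Square grey steel box 120 x 120 mm on a dark flange 140 x 140 x 8 mm bolted to the bench (fixed), closed on top (at 100 mm) except for a square upright neck in the middle, the mouth: opening 66 x 66 mm inside, walls 4 mm (74 mm outside), rim 115 mm above the bench. Inner floor at 8 mm. Origin: centre of the flange's underside; x and y square to the walls, z up; yaw within 20 deg.
- hopper_mouth (a point): Centre of the hopper's opening, at rim height (115 mm above the bench). Axes as the hopper's.
- holder: Fixed wooden board 250 x 110 mm with a pocket like the chute's T footprint, 3 mm wider on every side: floor 6, rim 16 mm above the bench. The wide head of the T is at its +x end: the chute fits one way only, x along x. Origin: centre of the underside, z up; the seated chute's origin lies 6 mm above it. On the other side of the hopper from the chute, +x away from the robot within 20 deg.
- holder_pocket (a point): Centre of the pocket on its floor, where the seated chute's origin comes. Axes as the holder's.
- offcut: Bystander: wooden batten 180 x 45 x 30 mm lying on the bench beyond the hopper; length along its y. Origin: centre of the underside.
- drum: Bystander: dark red-brown sanding drum, diameter 72, 116 mm high, standing. Origin: centre of the underside.
- glue: Bystander: plain white glue bottle, diameter 60, 150 mm high, standing. Origin: centre of the underside.
Things that resemble listed ones, but are neither listed nor needed, are in the scene too. What is shaped like the tenon0 but green is not meant.

How it is judged:
On the way:
1. all three tenons lie in the hopper, at rest (x of tenon0_center in the frame of hopper between -0.056 and 0.056 m and y of tenon0_center in the frame of hopper between -0.056 and 0.056 m and z of tenon0_center in the frame of hopper between 0 and 0.105 m and linear speed of each of tenon0, tenon1, tenon2 below 0.03 m/s and x of tenon1_center in the frame of hopper between -0.056 and 0.056 m and y of tenon1_center in the frame of hopper between -0.056 and 0.056 m and z of tenon1_center in the frame of hopper between 0 and 0.105 m and x of tenon2_center in the frame of hopper between -0.056 and 0.056 m and y of tenon2_center in the frame of hopper between -0.056 and 0.056 m and z of tenon2_center in the frame of hopper between 0 and 0.105 m), for 0.2 s.
At the end, for the whole second after the job is handed in: All three tenons rest inside the hopper, middles 10 mm or more below the rim; the chute lies in the holder's pocket, end plate in the wide head: origin within 6 mm of the pocket's centre, at most 2.5 mm above its floor, within 0.06 rad of its direction and 0.035 rad of level (all of step 1 and horizontal distance between chute and holder_pocket below 0.006 m and x of chute_outlet in the frame of holder below -0.1 m and angle between the x axis of chute and the x axis of holder, either way round below 0.06 rad and z of chute in the frame of holder between 0.003 and 0.0085 m and angle between chute's own z axis and vertical below 0.035 rad and linear speed of chute below 0.02 m/s); the robot touches nothing.
It fails at once if the fingers touch a tenon (contact force between the fingers and tenon0 above 0.5 N or contact force between the fingers and tenon1 above 0.5 N or contact force between the fingers and tenon2 above 0.5 N).
It fails at once if a bystander (offcut, sanding drum, glue bottle) is shifted by more than 20 mm or tipped (distance of any of offcut, drum, glue from where it was at the start of the episode above 0.02 m or angle between any of offcut, drum, glue's own z axis and vertical above 0.3 rad).
It fails at once if the chute is dropped or rammed into the holder (more than 60 N between them) (contact force between chute and holder above 60 N).
It also fails if it takes over 61 s, if anything falls off the work surface, if the arm or the gripper's body presses on something with over 40 N, if the wrist force passes 120 N, or if a joint passes its speed limit or range.

ROBOT

A 6-joint arm with a two-finger parallel gripper is mounted at the origin on the work surface. World frame = base frame: x ahead of the robot, y to its left, z up, the work surface at z = 0. Lengths are in m, angles in rad, forces in N, time in s.
With the tool pointing down it reaches from about 0.3 to 0.875 m from the base axis. Payload 6.4 kg.
Tool frame: the origin (TCP) lies at the very end of the fingers, on their centre line; the grasp point (between the pads) lies 19 mm behind it; z points along the fingers, y is the line along which they close (so a half turn about z gives the same grasp; the last joint's range is limited). The gripper opens to 85 mm and grips with 20 to 120 N. Pads are 22 mm wide; open, the fingers measure 114 mm over their backs; the gripper's body (76 mm by 85 mm) begins 54 mm behind the grasp point. The pads swing forward as they close: fully open they stand 13 mm farther back than shut.
Start: joints at [-1.48, 0.181, 1.607, -0, 1.354, -0.206], TCP at [0.168, -0.55, 0.231] pointing down, gripper open.
Joint ranges: [-2.99, 2.99], [-0.89, 2.07], [0.3, 2.58], [-1.14, 4.28], [0, 2.63], [-3.12, 3.12]. Speed limits (rad/s): [2.57, 2.57, 3.01, 3.14, 3.14, 3.14].

INTERFACE

Orientations are given as a unit quaternion [w, x, y, z].
In Python, from bench import telemetry, camera, ctrl, spotter gives the robot as it stands.
- The arm moves only by the tool send_rows, never from a script. Its argument "series" is a list of rows, each a list of 3 entries, a list of its own where there are three numbers: the turn, a rotation vector about the world's x, y, z in degrees, then the shift along the world's x, y, z in mm, then the closure, from -1 (fully open) to 1 (shut), so that 0 is half open. In form: [[[rx, ry, rz], [dx, dy, dz], gripper], ...]. A call has 1 to 10 rows; each row is the pose to reach, as a shift and turn from the pose commanded when the call began; what a row does not reach only later rows make up. A row lasts 1/8 s, in which the tool goes at most 62.5 mm and 10.7 degrees, less where a joint would pass 70% of its speed; a pose out of reach is approached as far as the arm can. A call with a gripper value outside its range is refused whole. The fingers move at their own pace and stop on an object; the grip force is fixed at half the most. Time passes only in rows, so rows that repeat a pose let the fingers close. It gives the time, the measured TCP pose, the force, the opening and the grip force at its end, in the units of the state.
- telemetry.get_obs(): the state, without advancing time (a new reading comes with each control period).
- camera(name): name is "scene" or "top"; returns a dict with "pixels" (384x512x3 uint8, red, green, blue), "camera_matrix" (3x3 intrinsics, pixels), "xyz" and "orientation" of the camera in the world. Camera axes: x right, y up, looking along -z (the intrinsics and any distortion apply to the point x, -y, -z); pixel columns grow to the right and rows downward; lengths in m; the calibration is good to about 2 mm. A picture is of the moment at which its call begins. There is no depth.
- ctrl.hand_in(): hands the job in; it is judged then, once.
Trained networks look in the newest picture that a camera, given by its name, has taken for a name from the list of things; names that differ only in an ending like _2 or _b are one class to them, and where a whole thing is asked for, a point or a joint stands for the part that bears it (a point fixed in the world has none). Each returns a list of dicts, best first, with "conf" (0 to 1); they miss things now and then, are a little off and sometimes report something else, mostly with a low value. They report only what shows in the picture. A call takes as long as a camera call. They do not tell look-alikes from the thing itself.
- spotter.boxes_of(thing, camera): "xyz" ([x, y, z] in m, in world coordinates, good to about 4 mm: the middle of the surface that is visible of it).
- spotter.landmark_of(thing, camera): "xyz" ([x, y, z] in m, in world coordinates, good to about 4 mm: a listed point, or the origin of a listed thing).
The state is a dict: "time_s": time; "q": joint angles; "dq": joint speeds; "joint_efforts": joint torques, N m; "eef_pos": TCP position; "eef_rot": TCP orientation; "wrist_force": force on the tool from outside, world axes, zero at the start; "torque": the same for the moment, N m; "opening": opening from 0.0 (shut) to 1.0 (fully open); "grasp_force": force on a finger pad.
Only numpy, scipy, OpenCV 4.12 (cv2) and the standard library are available. Lean on these libraries where they do the work, as an engineer would, in place of code of your own. Each camera call takes 0.05 s, during which the arm holds its last target. There are 200 camera calls.

## Working session

There is one attempt and no reset: what is moved stays moved. The work goes in short steps, Python scripts to look and compute and a tool call to move; the robot and the scene stay as the last step left them, time stands still between calls to the robot, and variables do not carry over. Pictures are saved under pics/ and viewed, at most 14 in all, crops included, and the job is handed in when it is done.

Besides the shell and the picture viewer there is one more tool, called by a JSON object that holds its "name" and its "arguments", one argument or row to a line. send_rows: Moves the arm, as the interface text tells. Its arguments: {"type":"object","properties":{"series":{"type":"array","items":{"type":"array"}}},"required":["series"]}

```bash
mkdir -p pics
cat > h.py <<'E'
from bench import telemetry, camera, ctrl, spotter
import numpy as np, cv2
def save(c,n):
    p=camera(c); cv2.imwrite(f'pics/{n}.png',p['pixels'][:,:,::-1]); return p
E
python3 - <<'E'
from h import *
o=telemetry.get_obs(); print(o['time_s'],o['eef_pos'],o['eef_rot'],o['opening'])
ims=[]
for c in ('scene','top'):
    p=save(c,c+'0'); ims.append(p['pixels']); print(c,p['camera_matrix'],p['xyz'],p['orientation'],[k for k in p])
    for t in 'chute chute_outlet chute_grip tenon0_center tenon1_center tenon2_center hopper hopper_mouth holder holder_pocket offcut drum glue'.split():
        print(t,[(np.round(d['xyz'],3).tolist(),round(d['conf'],2)) for d in spotter.landmark_of(t,c)[:3]])
E
```

```text
0.0 [ 0.16811647 -0.54930335  0.23039111] [-8.67271240e-04  9.89011111e-01  1.47838656e-01  5.13762168e-05] 0.9975840152385516
scene [[359.39563513   0.         260.20908581]
 [  0.         359.39563513 188.65731598]
 [  0.           0.           1.        ]] [ 1.1549409  -0.14670509  0.98221277] [0.73390874 0.22920333 0.19171494 0.60999113] ['pixels', 'camera_matrix', 'xyz', 'orientation']
chute [([0.419, -0.245, 0.009], 0.67), ([0.477, -0.266, -0.001], 0.58)]
chute_outlet [([0.369, -0.237, 0.003], 0.71), ([0.474, -0.264, 0.06], 0.49)]
chute_grip [([0.478, -0.266, 0.062], 0.86), ([0.478, -0.262, 0.01], 0.52)]
tenon0_center [([0.615, -0.395, 0.01], 0.63), ([0.664, -0.284, 0.01], 0.62), ([0.536, -0.284, 0.008], 0.59)]
tenon1_center [([0.473, -0.264, 0.063], 0.61), ([0.476, -0.262, 0.011], 0.6)]
tenon2_center [([0.417, -0.244, 0.011], 0.39), ([0.744, 0.219, -0.001], 0.22)]
hopper [([0.522, 0.014, -0.0], 0.96), ([0.477, -0.264, 0.01], 0.34)]
hopper_mouth [([0.518, 0.016, 0.112], 0.7)]
holder [([0.527, 0.285, -0.002], 0.59), ([0.479, -0.262, 0.01], 0.35)]
holder_pocket [([0.529, 0.285, 0
[... 492 characters left out ...]
3), ([0.476, -0.266, 0.058], 0.19)]
chute_outlet [([0.367, -0.233, 0.007], 0.87)]
chute_grip [([0.474, -0.265, 0.057], 0.68)]
tenon0_center [([0.658, -0.288, 0.005], 0.75), ([0.613, -0.396, 0.006], 0.72), ([0.542, -0.286, 0.009], 0.59)]
tenon1_center [([0.48, -0.262, 0.01], 0.45)]
tenon2_center [([0.415, -0.247, 0.007], 0.75)]
hopper [([0.522, 0.012, -0.0], 0.58), ([0.481, -0.259, 0.012], 0.51)]
hopper_mouth [([0.524, 0.008, 0.112], 0.72)]
holder [([0.527, 0.282, 0.001], 0.95)]
holder_pocket [([0.523, 0.282, 0.009], 0.77)]
offcut [([0.773, 0.001, -0.0], 0.73), ([0.523, 0.282, 0.009], 0.46)]
drum [([0.75, 0.215, -0.0], 0.67)]
glue [([0.743, -0.195, 0.0], 0.81), ([0.773, 0.002, -0.001], 0.16)]
```

View pics/top0.png

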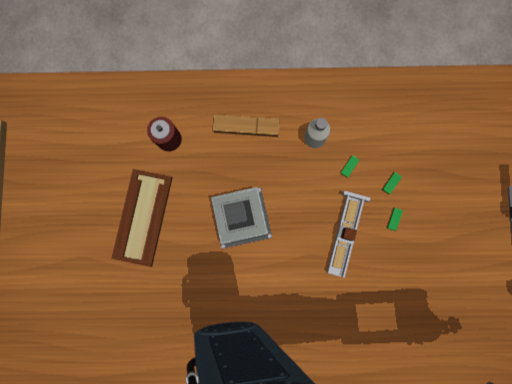

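View pics/scene0.png

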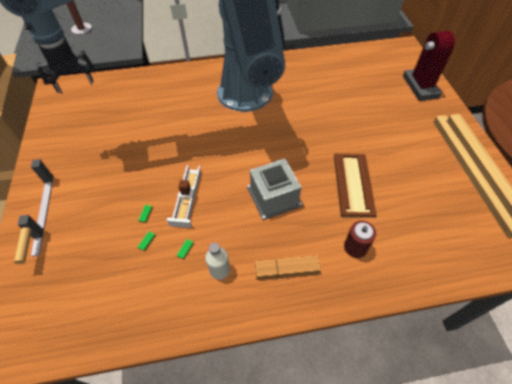

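The top view shows the loaded chute at about (349,234) with its outlet pointing down at (339,275). The hopper is at (240,215), the holder at (143,217), and the offcut, drum and glue stand in the background. The green look-alikes are at (350,166), (392,183) and (395,219). The beech blocks inside the white channel, at (340,257) and (353,210), match the tenon description. Next I'll measure precisely by contour and confirm the chute in one enlarged crop.

```bash
cat >> h.py <<'E'
from scipy.spatial.transform import Rotation as R
def ray(p,uv,z):
    K=p['camera_matrix']; uv=np.atleast_2d(np.asarray(uv,float)); q=p['orientation']
    d=np.c_[(uv[:,0]-K[0,2])/K[0,0],-(uv[:,1]-K[1,2])/K[1,1],-np.ones(len(uv))]
    d=R.from_quat([q[1],q[2],q[3],q[0]]).apply(d); c=np.array(p['xyz'])
    return (c+d*((z-c[2])/d[:,2])[:,None])[:,:2]
def proj(p,X):
    K=p['camera_matrix']; q=p['orientation']
    v=R.from_quat([q[1],q[2],q[3],q[0]]).inv().apply(np.atleast_2d(X)-np.array(p['xyz']))
    return np.c_[K[0,2]+K[0,0]*v[:,0]/-v[:,2],K[1,2]-K[1,1]*v[:,1]/-v[:,2]]
def rect(p,mask,roi,z):
    x0,y0,x1,y1=roi; m=np.zeros(mask.shape,np.uint8); m[y0:y1,x0:x1]=mask[y0:y1,x0:x1]
    m=cv2.morphologyEx(m,cv2.MORPH_CLOSE,np.ones((3,3)))
    c=max(cv2.findContours(m,0,1)[0],key=cv2.contourArea)[:,0]
    w=ray(p,c,z); r=cv2.minAreaRect((w*1000).astype(np.float32)); return r,w
E
python3 - <<'E'
from h import *
p=camera('top'); im=p['pixels']; h=cv2.cvtColor(im,cv2.COLOR_RGB2HSV)
H,S,V=[h[:,:,i].astype(int) for i in range(3)]
for n,pt in dict(board=(130,180+20),board2=(160,220),bench=(100,200),pocket=(145,215),flange=(214,240),hop=(225,200),chute=(345,195),wall=(334,250)).items(): print(n,im[pt[1],pt[0]],h[pt[1],pt[0]])
np.set_printoptions(suppress=True)
grey=((S<70)&(V>60))*np.uint8(255)
print('hopper',rect(p,grey,(200,175,285,255),0.1)[0])
print('chute',rect(p,grey,(315,180,380,285),0.03)[0])
dark=((V<110)&(S>100))*np.uint8(255)
print('board',rect(p,dark,(105,160,180,275),0.016)[0])
pk=((S<130)&(V>150))*np.uint8(255)
r,w=rect(p,pk,(105,160,180,275),0.006);print('pocket',r)
big=cv2.resize(im[160:295,100:390],None,fx=2.7,fy=2.7,interpolation=cv2.INTER_CUBIC)
cv2.imwrite('pics/crop1.png',big[:,:,::-1])
E
```

```text
board [97 52 30] [ 10 176  97]
board2 [90 49 28] [ 10 176  90]
bench [163 106  54] [ 14 171 163]
pocket [181 169 125] [ 24  79 181]
flange [157 102  54] [ 14 167 157]
hop [134 138 133] [ 54   9 138]
chute [82 81 81] [ 0  3 82]
wall [174 176 182] [113  11 182]
hopper ((517.4574584960938, 11.132675170898438), (132.35897827148438, 128.44235229492188), 12.173273086547852)
chute ((474.6612243652344, -262.85333251953125), (73.54451751708984, 222.87881469726562), 73.79686737060547)
board ((525.89404296875, 283.6375732421875), (112.8239517211914, 248.0011749267578), 78.04689025878906)
pocket ((526.947021484375, 286.9970397949219), (72.00206756591797, 224.4966583251953), 77.98788452148438)
```

View pics/crop1.png

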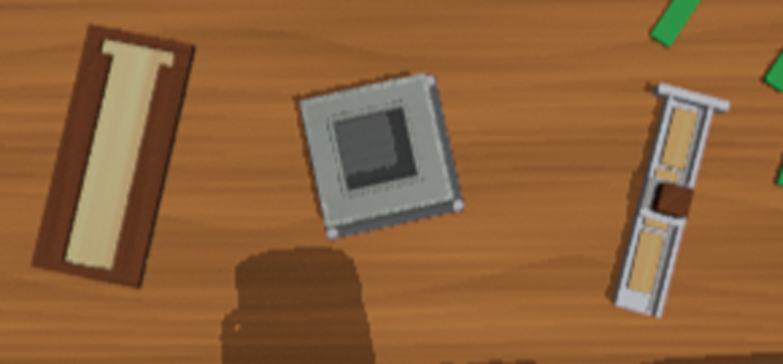

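The crop shows the chute as a white T at crop pixel (670,200), with its dark grip and beech tenons, and the green strips are clearly different. Hopper yaw is +12°, chute −16°, holder −12°.

The networks put the grip at about (0.476,−0.265), and the contour gives (0.475,−0.263), so they agree. I'll close along the chute's x axis, moving over it first.

{"name": "send_rows", "arguments": {
  "series": [
    [[0,0,7],[40,35,0],-1],
    [[0,0,15],[80,72,-5],-1],
    [[0,0,24],[125,115,-15],-1],
    [[0,0,33],[170,158,-30],-1],
    [[0,0,42],[215,200,-50],-1],
    [[0,0,50],[262,242,-70],-1],
    [[0,0,56.8],[307,284,-85],-1],
    [[0,0,56.8],[307,284,-85],-1],
    [[0,0,56.8],[307,284,-85],-1]
  ]
}}

```text
time_s: 2.58
eef_pos: [0.4754, -0.2655, 0.1462]
eef_rot: [-0.0, 0.799, 0.601, -0.0]
wrist_force: [-0.1, 0.0, -0.2]
opening: 1.0
grasp_force: 0.0
```

Run:
```python
from h import *
o=telemetry.get_obs(); print(o['time_s'],o['eef_pos'],o['eef_rot'],o['q'])
for c in ('scene','top'):
    p=save(c,c+'1'); print([(np.round(d['xyz'],3),d['conf']) for d in spotter.landmark_of('chute_grip',c)[:2]])
    if c=='scene':
        im=cv2.resize(p['pixels'][130:260,110:260],None,fx=4,fy=4,interpolation=cv2.INTER_CUBIC); cv2.imwrite('pics/crop2.png',im[:,:,::-1])
```

```text
2.575 [ 0.47536394 -0.26550739  0.14616253] [-1.20819740e-04  7.99340705e-01  6.00877996e-01 -2.36765225e-04] [-7.27197755e-01  2.06712991e-01  1.75978168e+00 -4.51225698e-04
  1.17542850e+00 -4.45425736e-01]
[(array([ 0.474, -0.265,  0.06 ]), 0.62), (array([0.528, 0.284, 0.008]), 0.43)]
[(array([ 0.473, -0.265,  0.055]), 0.67)]
```

View pics/crop2.png

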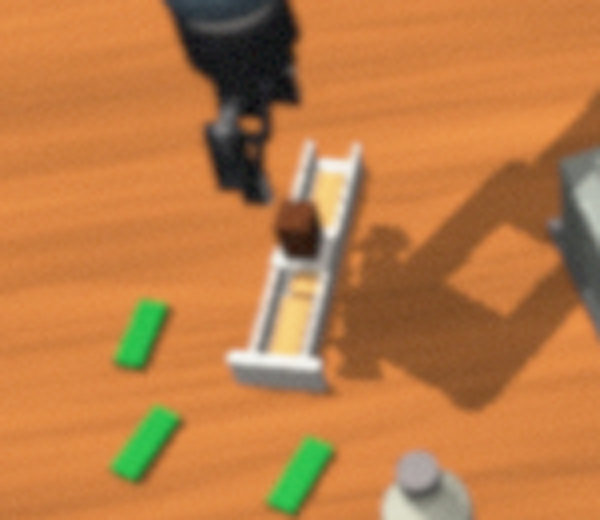

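The crop shows the gripper above the dark grip (298,228), fingers in line with the channel, which fits the TCP pose. The networks give the grip at (0.474,−0.265), so I'll descend and close.

{"name": "send_rows", "arguments": {
  "series": [
    [[0,0,0],[-1,0,-40],-1],
    [[0,0,0],[-1,0,-75],-1],
    [[0,0,0],[-1,0,-95],-1],
    [[0,0,0],[-1,0,-104],-1],
    [[0,0,0],[-1,0,-104],0],
    [[0,0,0],[-1,0,-104],1],
    [[0,0,0],[-1,0,-104],1],
    [[0,0,0],[-1,0,-104],1],
    [[0,0,0],[-1,0,-104],1],
    [[0,0,0],[-1,0,-104],1]
  ]
}}

```text
time_s: 4.03
eef_pos: [0.4749, -0.2665, 0.0435]
eef_rot: [0.001, 0.8, 0.601, 0.0]
wrist_force: [-0.4, 0.3, 6.0]
opening: 0.342
grasp_force: 60.7
```

{"name": "send_rows", "arguments": {
  "series": [
    [[0,0,0],[0,0,6],1],
    [[0,0,0],[0,0,20],1],
    [[0,0,0],[0,0,42],1],
    [[0,0,0],[0,0,70],1],
    [[0,0,0],[0,0,100],1],
    [[0,0,0],[0,0,130],1],
    [[0,0,0],[0,0,158],1],
    [[0,0,0],[0,0,178],1],
    [[0,0,0],[0,0,190],1],
    [[0,0,0],[0,0,195],1]
  ]
}}

```text
time_s: 5.28
eef_pos: [0.4742, -0.2658, 0.2379]
eef_rot: [0.0, 0.8, 0.6, 0.0]
wrist_force: [0.4, -0.3, -3.4]
opening: 0.337
grasp_force: 59.6
```

Run:
```python
from h import *
o=telemetry.get_obs(); print(o['time_s'],o['eef_pos'],o['eef_rot'],o['wrist_force'],o['opening'])
for c in ('scene','top'):
    p=save(c,c+'2')
    for t in ('chute_grip','chute_outlet','chute','tenon2_center','tenon0_center'): print(t,[(np.round(d['xyz'],3),d['conf']) for d in spotter.landmark_of(t,c)[:2]])
ims=[cv2.imread('pics/scene2.png')[100:280,110:310],cv2.imread('pics/top2.png')[120:300,290:490]]
cv2.imwrite('pics/crop3.png',cv2.resize(np.hstack(ims),None,fx=2,fy=2,interpolation=cv2.INTER_CUBIC))
```

```text
5.275 [ 0.47419084 -0.26582639  0.23793842] [2.87280362e-04 7.99627772e-01 6.00495912e-01 6.51155750e-05] [ 0.37202732 -0.25318721 -3.41711149] 0.33730179241710534
chute_grip [(array([ 0.474, -0.264,  0.254]), 0.88)]
chute_outlet [(array([ 0.368, -0.232,  0.197]), 0.84), (array([ 0.414, -0.246,  0.196]), 0.15)]
chute [(array([ 0.475, -0.263,  0.193]), 0.92), (array([ 0.414, -0.246,  0.2  ]), 0.41)]
tenon2_center [(array([ 0.417, -0.243,  0.202]), 0.47)]
tenon0_center [(array([ 0.612, -0.393,  0.01 ]), 0.66), (array([ 0.536, -0.284,  0.203]), 0.51)]
chute_grip [(array([ 0.478, -0.266,  0.251]), 0.89)]
chute_outlet [(array([ 0.368, -0.233,  0.196]), 0.63)]
chute [(array([ 0.474, -0.268,  0.196]), 0.81)]
tenon2_center [(array([ 0.414, -0.245,  0.201]), 0.63), (array([ 0.54 , -0.283,  0.202]), 0.63)]
tenon0_center [(array([ 0.537, -0.284,  0.198]), 0.72), (array([ 0.538, -0.284,  0.201]), 0.59)]
```

View pics/crop3.png

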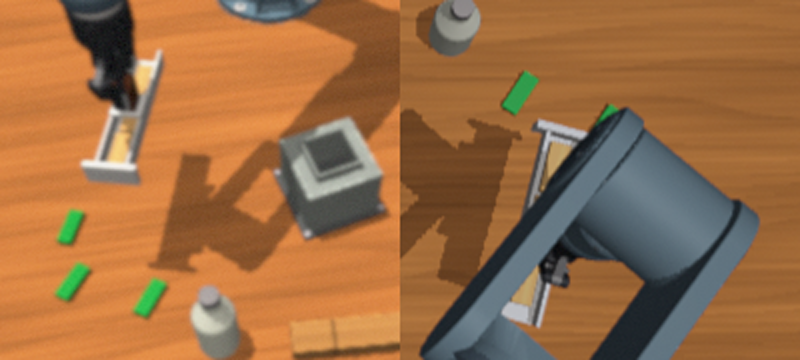

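The chute is held level with its tenons in place, underside at 0.195 (TCP 43 mm above it). I'll carry it slowly to the hopper, turning it to +12° yaw.

{"name": "send_rows", "arguments": {
  "series": [
    [[0,0,0.3],[2,3,0],1],
    [[0,0,1.2],[7,13,0],1],
    [[0,0,2.6],[15,28,0],1],
    [[0,0,4.4],[26,47,0],1],
    [[0,0,6.5],[38,70,0],1],
    [[0,0,8.9],[53,96,0],1],
    [[0,0,11.5],[68,124,0],1],
    [[0,0,14.1],[83,151,0],1],
    [[0,0,16.7],[98,179,0],1],
    [[0,0,19.3],[113,207,0],1]
  ]
}}

```text
time_s: 7.12
eef_pos: [0.5877, -0.0565, 0.2373]
eef_rot: [-0.0, 0.686, 0.727, 0.0]
wrist_force: [0.9, -0.1, -3.0]
opening: 0.339
grasp_force: 59.6
```

{"name": "send_rows", "arguments": {
  "series": [
    [[0,0,2.4],[14,26,0],1],
    [[0,0,4.5],[27,49,0],1],
    [[0,0,6.3],[38,68,0],1],
    [[0,0,7.7],[46,83,0],1],
    [[0,0,8.6],[51,93,-3],1],
    [[0,0,8.9],[53,96,-12],1],
    [[0,0,8.9],[53,96,-28],1],
    [[0,0,8.9],[53,96,-46],1],
    [[0,0,8.9],[53,96,-58],1],
    [[0,0,8.9],[53,96,-63],1]
  ]
}}

```text
time_s: 8.38
eef_pos: [0.6394, 0.0369, 0.1726]
eef_rot: [-0.001, 0.629, 0.777, -0.001]
wrist_force: [0.1, 0.5, -3.0]
opening: 0.345
grasp_force: 59.6
```

Run:
```python
from h import *
o=telemetry.get_obs(); print(o['time_s'],o['eef_pos'],o['eef_rot'],o['wrist_force'],o['q'])
for c in ('scene','top'):
    p=save(c,c+'3')
    for t in ('chute_grip','chute_outlet','chute','hopper_mouth'): print(t,[(np.round(d['xyz'],3),d['conf']) for d in spotter.landmark_of(t,c)[:2]])
ims=[cv2.imread('pics/scene3.png')[110:290,200:400],cv2.imread('pics/top3.png')[100:280,150:350]]
cv2.imwrite('pics/crop4.png',cv2.resize(np.hstack(ims),None,fx=2,fy=2,interpolation=cv2.INTER_CUBIC))
# pour poses: outlet held at target
psi=np.radians(12); d=np.array([np.cos(psi),np.sin(psi),0]); ax=np.array([-np.sin(psi),np.cos(psi),0])
for th in (0,10,20,30,40,45):
    t=np.radians(th); out=np.array([.521,.012,0])+.012*d; out[2]=.135-.010*min(th/20,1)
    x=.110*np.cos(t)-.0395*np.sin(t); z=.110*np.sin(t)+.0395*np.cos(t)
    print(th,np.round((out+x*d+[0,0,z])*1000,1),np.round(-th*ax,1))
```

```text
8.375 [0.6394146  0.03686893 0.17264566] [-9.40478948e-04  6.29488068e-01  7.77009346e-01 -6.03152169e-04] [ 0.11073096  0.4939729  -3.00577806] [-1.27363030e-01  3.78015413e-01  1.48292066e+00 -3.89648094e-05
  1.28289081e+00 -3.36358867e-01]
chute_grip [(array([0.641, 0.035, 0.186]), 0.82)]
chute_outlet [(array([0.53 , 0.017, 0.133]), 0.66)]
chute [(array([0.582, 0.028, 0.138]), 0.6), (array([0.638, 0.04 , 0.13 ]), 0.58)]
hopper_mouth [(array([0.529, 0.283, 0.01 ]), 0.66), (array([0.52 , 0.014, 0.113]), 0.64)]
chute_grip [(array([0.642, 0.039, 0.188]), 0.65)]
chute_outlet [(array([0.526, 0.286, 0.006]), 0.71), (array([0.531, 0.013, 0.135]), 0.51)]
chute [(array([0.643, 0.036, 0.132]), 0.51)]
hopper_mouth [(array([0.525, 0.011, 0.114]), 0.96)]
0 [640.3  37.4 174.5] [-0.  0.  0.]
10 [632.   35.6 188. ] [ 2.1 -9.8 -0. ]
20 [620.6  33.2 199.7] [  4.2 -19.6  -0. ]
30 [606.6  30.2 214.2] [  6.2 -29.3  -0. ]
40 [590.3  26.7 226. ] [  8.3 -39.1  -0. ]
45 [581.5  24.9 230.7] [  9.4 -44.   -0. ]
```

View pics/crop4.png

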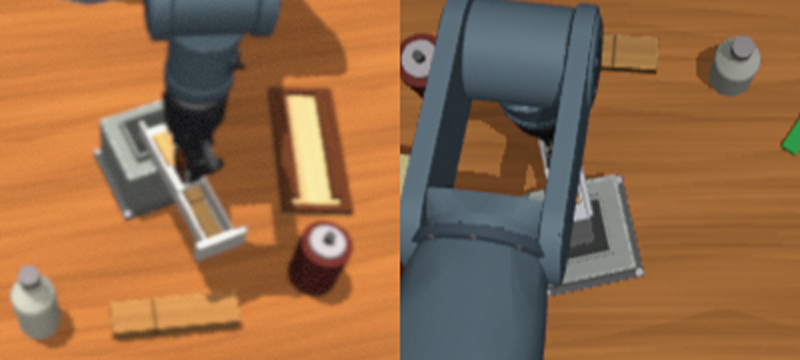

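The outlet sits over the mouth, at (0.531,0.015) against the mouth centre (0.522,0.012). I'll tilt about the outlet.

{"name": "send_rows", "arguments": {
  "series": [
    [[1,-4.9,0],[-3,-1,7],1],
    [[2.1,-9.8,0],[-6,-2,14],1],
    [[3.1,-14.7,0],[-11,-3,20],1],
    [[4.2,-19.6,0],[-18,-4,26],1],
    [[5.2,-24.5,0],[-24,-5,33],1],
    [[6.2,-29.3,0],[-32,-7,40],1],
    [[7.3,-34.2,0],[-39,-9,46],1],
    [[8.3,-39.1,0],[-48,-11,52],1],
    [[8.3,-39.1,0],[-48,-11,52],1],
    [[8.3,-39.1,0],[-48,-11,52],1]
  ]
}}

```text
time_s: 10.12
eef_pos: [0.5928, 0.0258, 0.2272]
eef_rot: [0.215, 0.591, 0.73, 0.265]
wrist_force: [0.2, 0.1, -2.7]
opening: 0.344
grasp_force: 60.7
```

{"name": "send_rows", "arguments": {
  "series": [
    [[0,0,0],[0,0,0],1],
    [[0,0,0],[0,0,0],1],
    [[0,0,0],[0,0,0],1],
    [[0,0,0],[0,0,0],1]
  ]
}}

```text
time_s: 10.62
eef_pos: [0.5922, 0.0262, 0.2262]
eef_rot: [0.215, 0.591, 0.73, 0.266]
wrist_force: [-0.6, 0.3, -2.1]
opening: 0.342
grasp_force: 60.7
```

Run:
```python
from h import *
o=telemetry.get_obs(); print(o['time_s'],o['eef_pos'],o['eef_rot'],o['wrist_force'])
for c in ('scene','top'):
    p=save(c,c+'4')
    for t in ('chute_outlet','chute_grip','tenon0_center','tenon1_center','tenon2_center'): print(t,[(np.round(d['xyz'],3),d['conf']) for d in spotter.landmark_of(t,c)[:4]])
ims=[cv2.imread('pics/scene4.png')[110:290,200:400],cv2.imread('pics/top4.png')[100:280,150:350]]
cv2.imwrite('pics/crop5.png',cv2.resize(np.hstack(ims),None,fx=2,fy=2,interpolation=cv2.INTER_CUBIC))
```

```text
10.625 [0.59223627 0.02623962 0.22619381] [0.21501507 0.59135137 0.73046436 0.26550687] [-0.60707793  0.33596749 -2.09838579]
chute_outlet []
chute_grip [(array([0.582, 0.023, 0.242]), 0.69)]
tenon0_center [(array([ 0.614, -0.396,  0.01 ]), 0.71), (array([ 0.518, -0.396,  0.009]), 0.55), (array([ 0.665, -0.286,  0.007]), 0.52)]
tenon1_center [(array([0.503, 0.017, 0.035]), 0.56)]
tenon2_center [(array([0.618, 0.037, 0.193]), 0.2)]
chute_outlet []
chute_grip [(array([0.582, 0.024, 0.235]), 0.93)]
tenon0_center [(array([ 0.657, -0.288,  0.008]), 0.71), (array([ 0.613, -0.399,  0.003]), 0.71), (array([ 0.516, -0.401,  0.005]), 0.45)]
tenon1_center [(array([ 0.772,  0.002, -0.003]), 0.52)]
tenon2_center []
```

View pics/crop5.png

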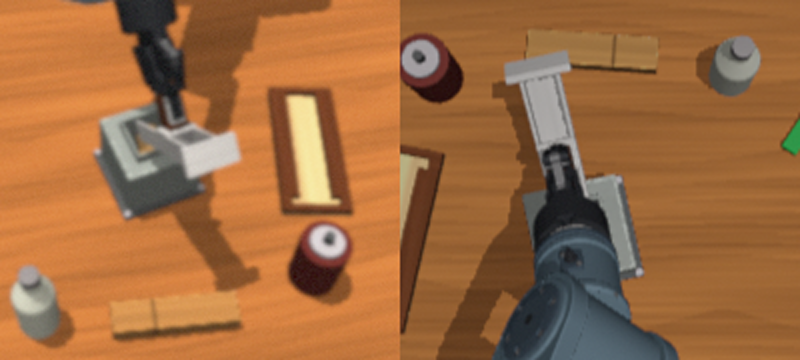

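The upper half of the chute is empty and a tenon shows inside the mouth. I'll lift while still tilted and look.

{"name": "send_rows", "arguments": {
  "series": [
    [[0,0,0],[0,0,15],1],
    [[0,0,0],[0,0,35],1],
    [[0,0,0],[0,0,60],1],
    [[0,0,0],[0,0,80],1],
    [[0,0,0],[0,0,90],1],
    [[0,0,0],[0,0,90],1]
  ]
}}

```text
time_s: 11.98
eef_pos: [0.5925, 0.026, 0.3176]
eef_rot: [0.216, 0.591, 0.73, 0.266]
wrist_force: [0.4, -0.7, -3.2]
opening: 0.345
grasp_force: 60.8
```

Run:
```python
from h import *
o=telemetry.get_obs(); print(o['time_s'],o['eef_pos'],o['wrist_force'])
for c in ('scene','top'):
    p=save(c,c+'5')
    for t in ('tenon0_center','tenon1_center','tenon2_center'): print(t,[(np.round(d['xyz'],3),d['conf']) for d in spotter.landmark_of(t,c)[:4]])
cv2.imwrite('pics/crop6.png',cv2.resize(cv2.imread('pics/scene5.png')[80:230,220:360],None,fx=4,fy=4,interpolation=cv2.INTER_CUBIC))
```

```text
11.975 [0.59249798 0.02600216 0.31755942] [ 0.35237604 -0.69062032 -3.1736767 ]
tenon0_center [(array([ 0.614, -0.397,  0.008]), 0.74), (array([ 0.518, -0.402,  0.004]), 0.59), (array([ 0.66 , -0.284,  0.009]), 0.48), (array([0.51 , 0.016, 0.043]), 0.46)]
tenon1_center [(array([0.504, 0.013, 0.037]), 0.4)]
tenon2_center [(array([0.489, 0.021, 0.034]), 0.52)]
tenon0_center [(array([ 0.615, -0.397,  0.005]), 0.61), (array([0.62 , 0.03 , 0.284]), 0.6), (array([ 0.656, -0.288,  0.004]), 0.5), (array([0.523, 0.014, 0.004]), 0.49)]
tenon1_center [(array([ 0.743, -0.19 ,  0.   ]), 0.72)]
tenon2_center []
```

View pics/crop6.png

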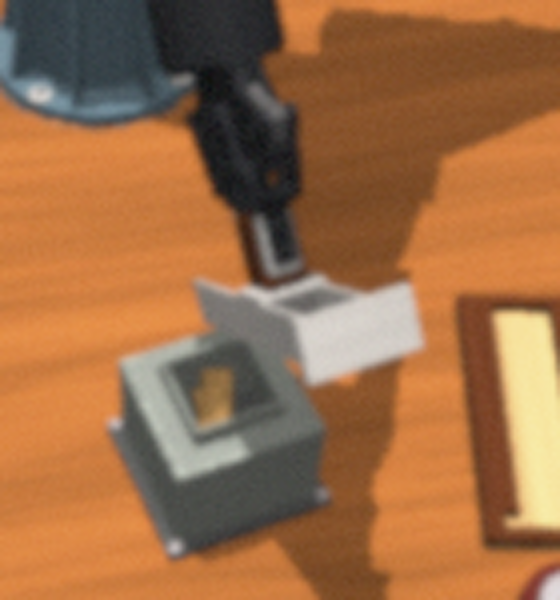

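The crop shows several tenons piled in the mouth (215,395), with the chute clear above. I'll level it and check that it is empty on both sides of the bridge.

{"name": "send_rows", "arguments": {
  "series": [
    [[-1.7,7.8,0],[0,0,0],1],
    [[-3.3,15.6,0],[0,0,0],1],
    [[-5,23.5,0],[0,0,0],1],
    [[-6.6,31.3,0],[0,0,-10],1],
    [[-8.3,39.1,0],[0,0,-20],1],
    [[-8.3,39.1,0],[0,0,-30],1]
  ]
}}

```text
time_s: 13.12
eef_pos: [0.5936, 0.0266, 0.2843]
eef_rot: [-0.001, 0.629, 0.777, -0.0]
wrist_force: [0.0, 0.3, -2.9]
opening: 0.345
grasp_force: 61.3
```

Run:
```python
from h import *
o=telemetry.get_obs(); print(o['time_s'],o['eef_pos'],o['eef_rot'],o['wrist_force'])
e=np.array(o['eef_pos']); q=o['eef_rot']; ty=R.from_quat([q[1],q[2],q[3],q[0]]).apply([0,1,0]); print(ty)
p=save('scene','scene6')
for t in ('tenon0_center','tenon1_center','tenon2_center','chute_outlet','chute'): print(t,[(np.round(d['xyz'],3),d['conf']) for d in spotter.landmark_of(t,'scene')[:4]])
for x in range(-105,106,15):
    uv=proj(p,e+ty*x/1000-[0,0,.0395])[0].round().astype(int); print(x,uv,p['pixels'][uv[1],uv[0]])
cv2.imwrite('pics/crop7.png',cv2.resize(p['pixels'][80:230,220:360,::-1],None,fx=4,fy=4,interpolation=cv2.INTER_CUBIC))
```

```text
13.125 [0.5936038  0.02658309 0.2842543 ] [-6.76448788e-04  6.28899715e-01  7.77486135e-01 -3.46502198e-05] [ 0.04599631  0.2846435  -2.87104632]
[ 9.77921570e-01  2.08970295e-01 -9.04717031e-04]
tenon0_center [(array([ 0.515, -0.398,  0.006]), 0.69), (array([ 0.666, -0.286,  0.005]), 0.61), (array([ 0.614, -0.395,  0.01 ]), 0.52), (array([0.746, 0.22 , 0.004]), 0.39)]
tenon1_center [(array([0.506, 0.013, 0.037]), 0.61)]
tenon2_center [(array([0.492, 0.023, 0.036]), 0.39)]
chute_outlet [(array([0.484, 0.007, 0.242]), 0.88)]
chute [(array([0.595, 0.029, 0.241]), 0.81)]
-105 [271 139] [248 247 245]
-90 [273 142] [248 248 245]
-75 [275 146] [248 248 246]
-60 [277 150] [248 248 246]
-45 [280 154] [229 228 221]
-30 [282 158] [195 194 187]
-15 [284 162] [214 212 204]
0 [287 166] [173 170 164]
15 [289 170] [176 173 166]
30 [292 175] [175 172 167]
45 [294 179] [175 171 165]
60 [297 183] [179 175 170]
75 [299 188] [178 174 168]
90 [302 192] [235 234 230]
105 [305 197] [119 115 112]
```

View pics/crop7.png

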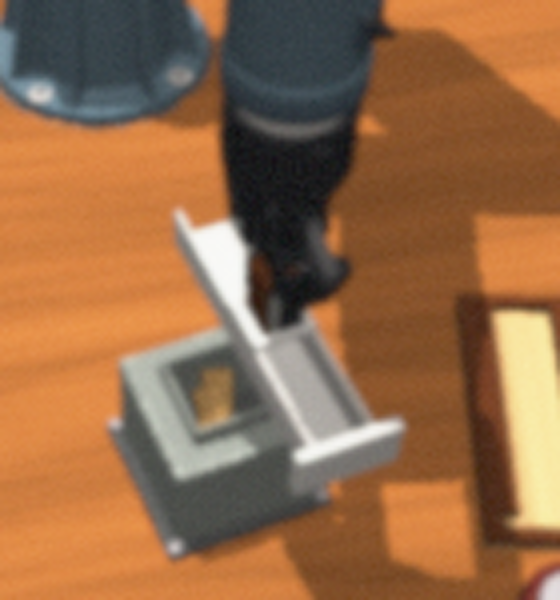

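The crop shows an empty channel: both floor sections are plain grey with no beech, and the pile is in the mouth at (215,395). Now to the holder, at yaw −12°.

{"name": "send_rows", "arguments": {
  "series": [
    [[0,0,-1],[-3,10,0],1],
    [[0,0,-3],[-9,32,0],1],
    [[0,0,-6],[-17,65,0],1],
    [[0,0,-10],[-27,103,0],1],
    [[0,0,-14],[-37,143,0],1],
    [[0,0,-18],[-48,183,-5],1],
    [[0,0,-21],[-57,218,-20],1],
    [[0,0,-23],[-63,244,-45],1],
    [[0,0,-24],[-67,256,-75],1],
    [[0,0,-24],[-67,258,-110],1]
  ]
}}

```text
time_s: 14.68
eef_pos: [0.5248, 0.286, 0.1768]
eef_rot: [0.0, 0.777, 0.63, 0.002]
wrist_force: [0.1, 0.1, -2.1]
opening: 0.342
grasp_force: 61.3
```

{"name": "send_rows", "arguments": {
  "series": [
    [[0,0,0],[0,0,-30],1],
    [[0,0,0],[0,0,-55],1],
    [[0,0,0],[0,0,-72],1],
    [[0,0,0],[0,0,-80],1],
    [[0,0,0],[0,0,-80],1],
    [[0,0,0],[0,0,-80],1]
  ]
}}

```text
time_s: 15.42
eef_pos: [0.526, 0.2844, 0.0975]
eef_rot: [0.0, 0.777, 0.629, 0.001]
wrist_force: [0.0, 0.7, -2.6]
opening: 0.343
grasp_force: 61.3
```

Run:
```python
from h import *
o=telemetry.get_obs(); print(o['time_s'],o['eef_pos'],o['eef_rot'],o['wrist_force'])
e=np.array(o['eef_pos']); q=o['eef_rot']; ty=R.from_quat([q[1],q[2],q[3],q[0]]).apply([0,1,0]); print(ty, np.degrees(np.arctan2(ty[1],ty[0])))
for c in ('scene','top'):
    p=save(c,c+'7')
    for t in ('chute_outlet','chute_grip','chute','holder','holder_pocket'): print(t,[(np.round(d['xyz'],4),round(d['conf'],2)) for d in spotter.landmark_of(t,c)[:2]])
ims=[cv2.imread('pics/scene7.png')[130:240,310:410],cv2.imread('pics/top7.png')[160:270,95:195]]
cv2.imwrite('pics/crop8.png',cv2.resize(np.hstack(ims),None,fx=4,fy=4,interpolation=cv2.INTER_CUBIC))
```

```text
15.425 [0.52598976 0.28441089 0.09745636] [3.65283851e-04 7.77131722e-01 6.29337176e-01 9.34149283e-04] [ 0.00612236  0.65714025 -2.63468302]
[ 0.97815508 -0.20786917  0.00174354] -11.997527903886334
chute_outlet [(array([0.4199, 0.3107, 0.059 ]), 0.75)]
chute_grip [(array([0.5261, 0.2833, 0.1159]), 0.73)]
chute [(array([0.5267, 0.2886, 0.0562]), 0.66)]
holder [(array([ 0.5254,  0.2857, -0.004 ]), 0.59), (array([ 7.795e-01,  7.000e-04, -1.500e-03]), 0.15)]
holder_pocket [(array([0.5285, 0.2835, 0.008 ]), 0.7)]
chute_outlet [(array([0.4149, 0.3077, 0.0593]), 0.56), (array([0.5225, 0.0081, 0.1129]), 0.41)]
chute_grip [(array([ 0.7456, -0.1909,  0.0029]), 0.29)]
chute [(array([0.5272, 0.2856, 0.0554]), 0.65)]
holder []
holder_pocket [(array([0.5251, 0.2841, 0.0092]), 0.97)]
```

View pics/crop8.png

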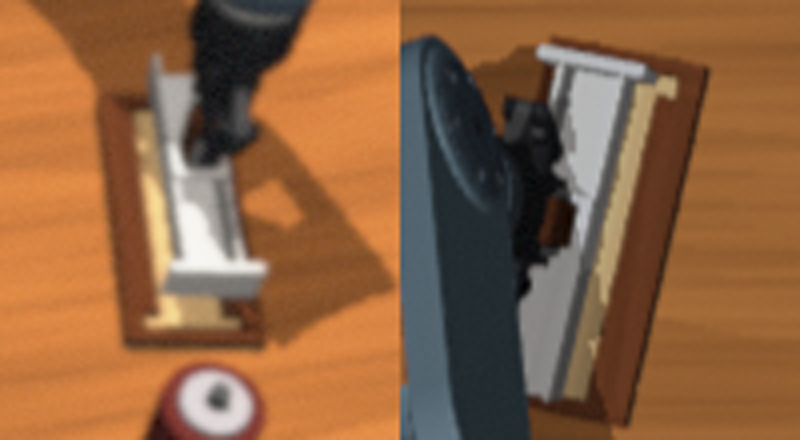

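The crop shows the chute hovering over the pocket, head to head and parallel. I'll lower to about 4 mm above the rim, then compare outlines up close.

{"name": "send_rows", "arguments": {
  "series": [
    [[0,0,0],[0,-1,-12],1],
    [[0,0,0],[0,-1,-24],1],
    [[0,0,0],[0,-1,-31],1],
    [[0,0,0],[0,-1,-34],1],
    [[0,0,0],[0,-1,-34],1],
    [[0,0,0],[0,-1,-34],1]
  ]
}}

```text
time_s: 16.77
eef_pos: [0.5255, 0.2832, 0.0627]
eef_rot: [0.0, 0.777, 0.629, 0.0]
wrist_force: [0.9, 0.1, -2.6]
opening: 0.345
grasp_force: 61.3
```

```bash
cat >> h.py <<'E'
TC=lambda w,h,p:np.array([[-110,-w],[102,-w],[102,-h],[110,-h],[110,h],[102,h],[102,w],[-110,w]],float)+p
def outl(xy,yaw,z,pts):
    c,s=np.cos(yaw),np.sin(yaw); P=pts/1000@np.array([[c,s],[-s,c]])+xy; return np.c_[P,np.full(len(P),z)]
E
python3 - <<'E'
from h import *
o=telemetry.get_obs(); print(o['time_s'],o['eef_pos'],o['wrist_force'])
e=np.array(o['eef_pos']); yaw=np.radians(-12); out=[]
chute=TC(22,35,0); rim=np.array([[-125,-55],[125,-55],[125,55],[-125,55]],float)
pocket=np.array([[-113,-25],[99,-25],[99,-38],[113,-38],[113,38],[99,38],[99,25],[-113,25]],float)
for c,(x0,y0) in (('scene',(315,140)),('top',(98,160))):
    p=save(c,c+'8')
    for t in ('chute_outlet','chute','holder_pocket'): print(t,[(np.round(d['xyz'],4),round(d['conf'],2)) for d in spotter.landmark_of(t,c)[:1]])
    im=cv2.resize(p['pixels'][y0:y0+115,x0:x0+85,::-1],None,fx=4.6,fy=4.6,interpolation=cv2.INTER_CUBIC)
    for P,col in ((outl(e[:2],yaw,e[2]-.0435+.03,chute),(0,255,0)),(outl((.5265,.2845),yaw,.016,pocket),(255,0,255)),(outl((.5265,.2845),yaw,.016,rim),(255,255,0))):
        uv=((proj(p,P)-[x0,y0]+.5)*4.6).round().astype(np.int32); cv2.polylines(im,[uv],True,col,1)
    out.append(im)
cv2.imwrite('pics/crop9.png',np.hstack(out))
E
```

```text
16.775 [0.52551884 0.2832485  0.06267271] [ 0.93012165  0.12342533 -2.5776638 ]
chute_outlet [(array([0.4159, 0.306 , 0.0221]), 0.72)]
chute [(array([0.5249, 0.2861, 0.021 ]), 0.87)]
holder_pocket [(array([0.5308, 0.2861, 0.0103]), 0.56)]
chute_outlet [(array([0.4151, 0.3063, 0.0222]), 0.72)]
chute [(array([0.5249, 0.2793, 0.0204]), 0.85)]
holder_pocket [(array([0.5257, 0.2814, 0.0062]), 0.68)]
```

View pics/crop9.png

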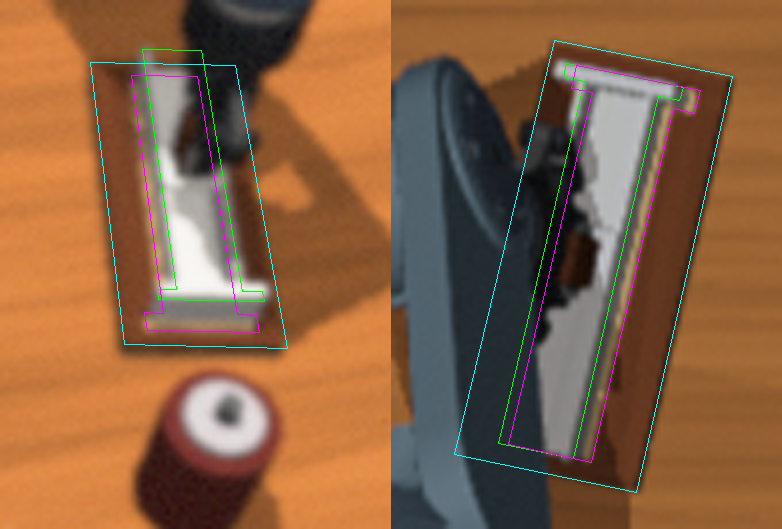

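The magenta pocket and cyan board outlines match the picture (light strip at (200,325) in the left half, right edge at (620,300) in the right half). The chute plate agrees with the TCP to within about 1 mm, so I'll shift by about (+2,+1) and ease in.

{"name": "send_rows", "arguments": {
  "series": [
    [[0,0,0],[1,1,0],1],
    [[0,0,0],[2,1,-1],1],
    [[0,0,0],[2,1,-3],1],
    [[0,0,0],[2,1,-5],1],
    [[0,0,0],[2,1,-7],1],
    [[0,0,0],[2,1,-7],1]
  ]
}}

```text
time_s: 17.92
eef_pos: [0.5269, 0.2841, 0.055]
eef_rot: [-0.0, 0.777, 0.629, -0.0]
wrist_force: [0.6, 0.1, -2.6]
opening: 0.345
grasp_force: 61.3
```

The underside is about 4 mm below the rim with no contact force, so the chute is in the pocket. Lowering on.

{"name": "send_rows", "arguments": {
  "series": [
    [[0,0,0],[0,0,-1],1],
    [[0,0,0],[0,0,-2],1],
    [[0,0,0],[0,0,-3],1],
    [[0,0,0],[0,0,-4],1],
    [[0,0,0],[0,0,-5],1],
    [[0,0,0],[0,0,-5],1]
  ]
}}

```text
time_s: 18.68
eef_pos: [0.5271, 0.2841, 0.0502]
eef_rot: [-0.0, 0.777, 0.629, -0.0]
wrist_force: [0.5, -0.5, -2.3]
opening: 0.343
grasp_force: 61.3
```

{"name": "send_rows", "arguments": {
  "series": [
    [[0,0,0],[0,0,-0.5],1],
    [[0,0,0],[0,0,-1],1],
    [[0,0,0],[0,0,-1.5],1],
    [[0,0,0],[0,0,-1.5],1]
  ]
}}

```text
time_s: 19.18
eef_pos: [0.5274, 0.2842, 0.0495]
eef_rot: [0.0, 0.777, 0.629, 0.0]
wrist_force: [-3.6, -0.2, 5.2]
opening: 0.343
grasp_force: 62.2
```

Seated: 5 N upward at exactly the expected height. Releasing and retreating.

{"name": "send_rows", "arguments": {
  "series": [
    [[0,0,0],[0,0,0],0],
    [[0,0,0],[0,0,0],-0.5],
    [[0,0,0],[0,0,0],-1],
    [[0,0,0],[0,0,0],-1],
    [[0,0,0],[0,0,0],-1],
    [[0,0,0],[0,0,10],-1],
    [[0,0,0],[0,0,30],-1],
    [[0,0,0],[0,0,70],-1],
    [[0,0,0],[0,0,120],-1],
    [[0,0,0],[0,0,170],-1]
  ]
}}

```text
time_s: 20.42
eef_pos: [0.5272, 0.2842, 0.2221]
eef_rot: [0.0, 0.777, 0.629, 0.001]
wrist_force: [0.4, 0.8, -0.4]
opening: 1.002
grasp_force: 0.0
```

{"name": "send_rows", "arguments": {
  "series": [
    [[0,0,0],[-40,30,10],-1],
    [[0,0,0],[-80,60,20],-1],
    [[0,0,0],[-120,90,30],-1],
    [[0,0,0],[-140,110,30],-1],
    [[0,0,0],[-140,110,30],-1]
  ]
}}

```text
time_s: 21.05
eef_pos: [0.386, 0.3955, 0.2508]
eef_rot: [0.0, 0.776, 0.631, 0.001]
wrist_force: [0.9, 0.6, -0.6]
opening: 1.0
grasp_force: 0.0
```

Run:
```python
from h import *
o=telemetry.get_obs(); print(o['time_s'],o['eef_pos'],o['wrist_force'],o['opening'])
e=np.array((.5274,.2842)); yaw=np.radians(-12); out=[]
chute=TC(22,35,0)
for c,(x0,y0) in (('scene',(255,125)),('top',(98,155))):
    p=save(c,c+'9')
    for t in ('chute_outlet','chute','chute_grip','holder_pocket','tenon0_center','tenon1_center','tenon2_center','drum'): print(t,[(np.round(d['xyz'],4),round(d['conf'],2)) for d in spotter.landmark_of(t,c)[:2]])
    out.append(cv2.resize(p['pixels'][y0:y0+130,x0:x0+170 if c=='scene' else x0+90,::-1],None,fx=3,fy=3,interpolation=cv2.INTER_CUBIC))
cv2.imwrite('pics/crop10.png',np.hstack(out))
```

```text
21.05 [0.38599046 0.39552502 0.25081052] [ 0.89639809  0.61137982 -0.58437709] 1.0004608799508476
chute_outlet []
chute [(array([0.5292, 0.2878, 0.0034]), 0.61)]
chute_grip [(array([0.5283, 0.2846, 0.0659]), 0.97)]
holder_pocket [(array([0.5276, 0.2871, 0.0046]), 0.64)]
tenon0_center [(array([ 0.6632, -0.2865,  0.0076]), 0.7), (array([ 0.5163, -0.3975,  0.0037]), 0.58)]
tenon1_center [(array([0.5033, 0.0139, 0.0394]), 0.38)]
tenon2_center [(array([0.4898, 0.019 , 0.0347]), 0.39)]
drum [(array([0.747 , 0.2159, 0.0018]), 0.94)]
chute_outlet [(array([0.4189, 0.3075, 0.0096]), 0.72)]
chute [(array([0.5282, 0.2808, 0.0068]), 0.67), (array([0.5532, 0.0393, 0.0124]), 0.57)]
chute_grip [(array([0.5303, 0.2847, 0.0621]), 0.87)]
holder_pocket [(array([0.5253, 0.2824, 0.0088]), 0.8)]
tenon0_center [(array([ 0.6561, -0.2845,  0.008 ]), 0.76), (array([ 0.6118, -0.4001,  0.0071]), 0.68)]
tenon1_center [(array([0.5086, 0.0157, 0.0367]), 0.41)]
tenon2_center [(array([0.5317, 0.2833, 0.0648]), 0.19)]
drum [(array([ 0.7486,  0.2146, -0.0014]), 0.61)]
```

View pics/crop10.png

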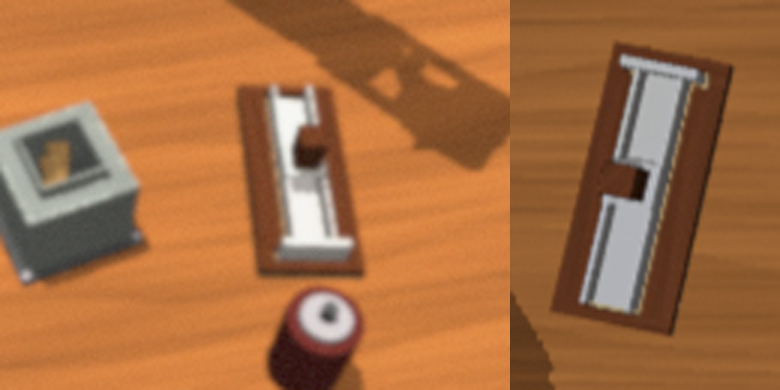

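The crop shows the empty chute flat in its pocket (310,180), plate in the head, tenons low in the hopper (55,160), and the drum unmoved. I'll hand in.

```bash
python3 -c "
from h import *
print(ctrl.hand_in())"
```

```text
the job is handed in; nothing more can be done
None
```

I handed the job in at about 21 s: I poured the tenons into the hopper and set the empty chute flat in its holder. The chute shows no beech and the pile sits low in the mouth, but I couldn't count all three tenons in the pictures, and the hand-in returned no verdict.

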